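# Reset the tilt stop of the cup bin

## Robot

A 7-joint arm with a two-finger parallel gripper is mounted at the origin on the work surface. World frame = base frame: x ahead of the robot, y to its left, z up, the work surface at z = 0. Lengths are in m, angles in rad, forces in N, time in s.
With the tool pointing down it reaches from about 0.4 to 0.875 m from the base axis. Payload 19.3 kg.
Tool frame: the origin (TCP) lies between the finger pads; the fingertips stand 17 mm ahead of it and the grasp point (between the pads) lies 2 mm behind it; z points along the fingers, x is the direction in which the jaws open and shut, and the axes are right-handed (so a half turn about z gives the same grasp; the last joint's range is limited). The gripper opens to 85 mm and grips with 20 to 120 N. Pads are 22 mm wide; open, the fingers measure 114 mm over their backs; the gripper's body (76 mm by 85 mm) begins 54 mm behind the grasp point. The pads swing forward as they close: fully open they stand 13 mm farther back than shut.
Start: joints at [-1.321, 0.521, -0.036, 1.599, 0.021, 1.021, -0.113], TCP at [0.197, 0.593, 0.248] pointing down, gripper open.
Joint ranges: [-2.91, 2.91], [-0.3, 2.13], [-1.5, 1.42], [0.17, 2.43], [-1.26, 4.41], [0.16, 1.93], [-2.52, 2.52]. Speed limits (rad/s): [1.89, 1.89, 2.39, 2.39, 3.01, 3.01, 3.01].

## Interface

Orientations are given as [roll, pitch, yaw] about the fixed x, y, z axes, in that order (R = Rz(yaw) Ry(pitch) Rx(roll)).
In Python, from workcell import bot gives the robot as it stands. The module is installed in compiled form; this text tells all that it offers.
- The arm moves only by the tool arm_command, never from a script. Its argument "targets" is a list of rows, each a list of 6 numbers: the shift along the tool's x, y, z in mm, then the turn, a rotation vector about the tool's x, y, z in degrees. In form: [[x, y, z, wx, wy, wz], ...]. A call has 1 to 8 rows; each row shifts and turns the pose as measured when the row begins, along the tool's axes as they then stand; what a row does not reach is not made up. A row lasts 1/10 s, in which the tool goes at most 50 mm and 8.59 degrees, less where a joint would pass 70% of its speed; a pose out of reach is approached as far as the arm can. A call is refused whole if a number of a shift passes 50 or a number of a turn 8.59, either way. A call with a gripper value outside its range is refused whole. "grip" is the opening in per cent of the stroke, from 0 (shut) to 100 (fully open), set as the call begins (left out, the last holds). The fingers move at their own pace and stop on an object; "grip_force" is the grip in N (left out, the last holds). Time passes only in rows, so rows that do not move let the fingers close. It gives the time, the measured TCP pose, the force and the opening at its end, in the units of the state.
- bot.observe(): the state, without advancing time (a new reading comes with each control period).
- bot.grab_frame(name): name is "scene" or "top" or "wrist"; returns a dict with "color" (480x640x3 uint8, red, green, blue), "depth" (480x640 float32, m along the optical axis (not along the pixel's ray), 0 where there is no reading), "fov_y" (degrees; the focal length in pixels is half the picture's height over the tangent of half this angle, whatever the lens; pixels are square), "cx", "cy" (the principal point, pixels), "D" ([k1, k2, p1, p2, k3] as OpenCV has them; the pictures are not rectified), "R" (3x3) and "t" (3): a world point X has camera coordinates R X + t; the wrist camera has in their place "hand_eye" (4x4, takes a point from camera to tool coordinates, whose origin is the TCP and whose axes are the tool frame's). Camera axes: x right, y down, z forward; pixel columns grow to the right and rows downward; lengths in m; the calibration is good to about 2 mm. A picture is of the moment at which its call begins: read the wrist's pose just before it.
- bot.job_done(): hands the job in, once; it reports no verdict.
The state is a dict: "clock": time; "qpos": joint angles; "qd": joint speeds; "joint_efforts": joint torques, N m; "position": TCP position; "tool_rot": TCP orientation; "force": force on the tool from outside, world axes, zero at the start; "moment": the same for the moment, N m; "grip_width": finger opening in m.
Only numpy, scipy, OpenCV 4.12 (cv2) and the standard library are available. Lean on these libraries where they do the work, as an engineer would, in place of code of your own. Each camera call takes 0.05 s, during which the arm holds its last target. There are 200 camera calls.

## Task

The cup bin on the metal rack needs to lean out further. Loosen the jam nut of its stop screw by swinging the nut's orange lever counter-clockwise (seen from above) at least an eighth of a turn without turning the screw, then turn the black screw head counter-clockwise until its yellow pointer stands over the red mark on the white dial, and finally swing the orange lever all the way back to where it was so that the nut is tight again. Do not confuse the screw with the twist top of the aluminium canister: leave the canister standing where it is.

Things in the scene. Friction and masses are not known exactly. Their poses are not given: they have to be found in the camera images.
- lever_grip (a point): Centre of the orange sleeve (56 long, 16 wide, 20 high) on the jam nut's level lever, 74 above the table, only table beneath. Its x axis points outward along the lever, z up; vertical screw axis 85 back along -x. Starts tight, at its clockwise stop; swings counter-clockwise from above up to 1.3 rad and stays where left (2 N moves it). Brass nut under the screw head, top 80 high. All in mm.
- knob_pointer (a point): Tip of the yellow-ended pointer, 94 mm up. Its x axis points outward along it, z up; vertical screw axis 45 mm back along -x. Grip the upright black bar centred on the axis along the same x: 46 long, 14 thick, from 98 to 134 above the table. Turns in place, 0.1 N m friction, stays where left; end stop 15 degrees or more past the mark. Nut and screw do not drag each other.
- red_mark (a point): Point on the flat red clip (30 x 9 mm) on the white dial disc (116 mm across, top 60 mm above the table, centred on the screw axis). Point is 45 mm from the screw axis, 64 mm up; its x axis points outward from the axis. The pointer's tip must come to stand straight above it; it lies 30 to 85 degrees counter-clockwise of the pointer's start.
- canister_center (a point): Centre, 70 mm up, of a loose aluminium canister with bar-shaped twist top, 88 mm across, 141 high: a bystander. Also loose nearby: navy flask 72 across, 240 high; two cream mugs, 90 high. Left of the screw, from 85 mm off its axis, stands the rack: green bin with cups up to 190 high, back rail 212.

How it is judged:
On the way, in this order (a step that is already met when the one before it is completed fails the run):
1. the jam nut is loosened (lever swung some 34 degrees or more) with the screw still where it was (distance of lever_grip from where it was at the start of the episode above 0.05 m and distance of knob_pointer from where it was at the start of the episode below 0.008 m), for 0.2 s.
2. with the nut loose, the pointer is turned to the red mark (distance of lever_grip from where it was at the start of the episode above 0.045 m and horizontal distance between knob_pointer and red_mark below 0.01 m), for 0.2 s.
At the end, for the whole second after the job is handed in: The lever is back within 15 mm (10 degrees) of its tight position at the start, the pointer tip is within 11 mm (14 degrees) of the red mark seen from above, and the canister is within 30 mm of where it stood (distance of lever_grip from where it was at the start of the episode below 0.015 m and horizontal distance between knob_pointer and red_mark below 0.011 m and distance of canister_center from where it was at the start of the episode below 0.03 m); the robot touches nothing.
It fails at once if the canister is pushed more than 30 mm or knocked over (distance of canister_center from where it was at the start of the episode above 0.03 m).
It also fails if it takes over 69 s, if anything falls off the work surface, if the arm or the gripper's body presses on something with over 40 N, if the wrist force passes 120 N, or if a joint passes its speed limit or range.

## Working session

There is one attempt and no reset: what is moved stays moved. The work goes in short steps, Python scripts to look and compute and a tool call to move; the robot and the scene stay as the last step left them, time stands still between calls to the robot, and variables do not carry over. Pictures are saved under pics/ and viewed, about 8 in all and at most 12, crops included, and the job is handed in when it is done.

Besides the shell and the picture viewer there is one more tool, called after "Request:" as name(argument=value, ...), one argument or row to a line, values as JSON. arm_command: Moves the arm, as the interface text tells. Its arguments: {"type":"object","properties":{"targets":{"type":"array"},"grip":{"type":"number"},"grip_force":{"type":"number"}},"required":["targets"]}

```bash
mkdir -p pics
cat > h.py <<'E'
import numpy as np, cv2
from workcell import bot
from scipy.spatial.transform import Rotation as Ro
def cam(name):
    s=bot.observe(); f=bot.grab_frame(name)
    F=240/np.tan(np.radians(f["fov_y"]/2)); f["K"]=np.array([[F,0,f["cx"]],[0,F,f["cy"]],[0,0,1]])
    if name=="wrist":
        T=np.eye(4); T[:3,:3]=Ro.from_euler('xyz',s["tool_rot"]).as_matrix(); T[:3,3]=s["position"]
        M=T@np.array(f["hand_eye"]); f["C"]=M
    else:
        M=np.eye(4); R=np.array(f["R"]); M[:3,:3]=R.T; M[:3,3]=-R.T@np.array(f["t"]); f["C"]=M
    return f
def rays(f,px):
    u=cv2.undistortPoints(np.array(px,float).reshape(-1,1,2),f["K"],np.array(f["D"],float)).reshape(-1,2)
    return np.c_[u,np.ones(len(u))]
def plane(f,px,z):
    d=rays(f,px)@f["C"][:3,:3].T; o=f["C"][:3,3]
    return o+d*((z-o[2])/d[:,2])[:,None]
def pts(f,px):
    px=np.array(px); z=f["depth"][px[:,1].astype(int),px[:,0].astype(int)]
    return (rays(f,px)*z[:,None])@f["C"][:3,:3].T+f["C"][:3,3]
def save(f,n): cv2.imwrite("pics/"+n,f["color"][:,:,::-1])
E
python3 - <<'E'
from h import *
print(bot.observe())
for n in ("top","scene","wrist"):
    f=cam(n); save(f,n+"0.png"); print(n,f["C"].round(3).tolist(),f["fov_y"],f["D"])
E
cd pics; python3 -c "
import cv2,numpy as np
cv2.imwrite('all.png',cv2.resize(np.hstack([cv2.imread('top0.png'),cv2.imread('scene0.png')]),None,fx=.6,fy=.6))"
```

```text
{'clock': 0.0, 'qpos': array([-1.32121055,  0.5220042 , -0.03632721,  1.60000503,  0.02121004,
        1.02110552, -0.11280552]), 'qd': array([ 2.02394807e-03,  1.65864775e-03,  1.36887275e-03,  9.90629072e-05,
       -4.54455874e-04, -2.06201557e-03,  6.97478671e-04]), 'joint_efforts': array([ 5.74578426e-04, -9.27108836e+01,  1.97993517e+00, -3.69928551e+01,
        1.77953881e-02,  8.22471105e-03,  2.51480671e-06]), 'position': array([0.19641302, 0.59299782, 0.24773291]), 'tool_rot': array([3.14150241e+00, 1.13318448e-03, 1.25100004e+00]), 'force': array([ 0.2366046 , -0.15474456, -0.09200915]), 'moment': array([-0.04984587, -0.02124455,  0.05310679]), 'grip_width': 0.08501567351108112}
top [[-0.021, -0.989, 0.149, 0.422], [-1.0, 0.022, 0.008, -0.173], [-0.011, -0.149, -0.989, 1.083], [0.0, 0.0, 0.0, 1.0]] 42.819505593813815 [-0.1665124  0.         0.         0.         0.       ]
scene [[-0.618, 0.558, -0.554, 0.906], [0.786, 0.45, -0.423, 0.105], [0.013, -0.697, -0.717, 0.583], [0.0, 0.0, 0.0, 1.0]] 53.425298854712096 [0.01579112 0.         0.         0.         0.        ]
wrist [[0.314, 0.901, 0.301, 0.119], [0.949, -0.297, -0.101, 0.618], [-0.002, 0.317, -0.948, 0.372], [0.0, 0.0, 0.0, 1.0]] 63.38487420410619 [0.0025363 0.        0.        0.        0.       ]
```

View pics/top0.png

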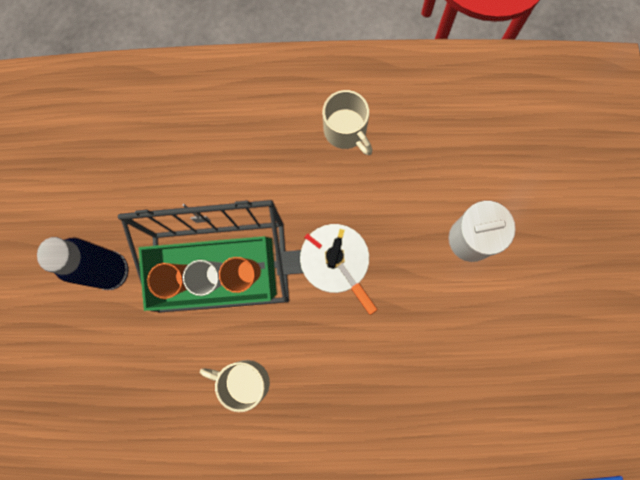

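View pics/scene0.png

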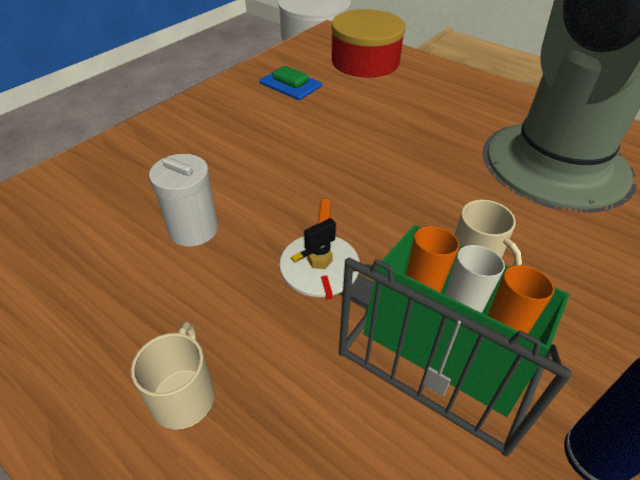

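The top view has +x up and +y left. The screw is at about (335,258), the lever sleeve at about (365,295) pointing lower right, the yellow tip at (341,233), the red clip at (313,241) and the canister at (485,230). The rack lies to the left.

```bash
cat > m.py <<'E'
from h import *
def measure(n="top",box=(295,215,385,320)):
    f=cam(n); c=f["color"]; h=cv2.cvtColor(c,cv2.COLOR_RGB2HSV).astype(int); H,S,V=h[...,0],h[...,1],h[...,2]
    roi=np.zeros(H.shape,bool); roi[box[1]:box[3],box[0]:box[2]]=1
    def big(m):
        k,l,st,ce=cv2.connectedComponentsWithStats((m&roi).astype(np.uint8)); i=1+st[1:,4].argmax(); return l==i
    out={}
    px=lambda m: np.argwhere(m)[:,::-1]
    w=big((S<60)&(V>170)); hull=cv2.convexHull(px(w).astype(np.int32)); (e0,_,_)=cv2.fitEllipse(hull)
    out["axis"]=plane(f,[e0],.060)[0]
    for nm,m,z in (("orange",(H>=5)&(H<=13)&(S>200)&(V>150),.084),("red",((H<=3)|(H>=177))&(S>180)&(V>120),.063),("yellow",(H>=18)&(H<=28)&(S>150)&(V>150),.096)):
        b=big(m); P=plane(f,px(b),z)[:,:2]
        mu=P.mean(0); d=mu-out["axis"][:2]
        out[nm]=(len(P),mu.round(4),"r",np.hypot(*d).round(4),"ang",np.degrees(np.arctan2(d[1],d[0])).round(1),"med depth",np.median(pts(f,px(b))[:,2]).round(3))
    return f,out
if __name__=="__main__":
    import sys
    n=sys.argv[1]
    f,o=measure(n,tuple(map(int,sys.argv[2].split(','))) if len(sys.argv)>2 else (295,215,385,320))
    for k,v in o.items(): print(k,v)
E
python3 m.py top; python3 m.py scene 270,190,365,305
python3 - <<'E'
from h import *
f=cam("top");g=f["color"].astype(int); d=f["depth"]
v,u=np.mgrid[190:270,440:525]; P=pts(f,np.c_[u.ravel(),v.ravel()]); k=P[:,2]>.12
print("can top",P[k].mean(0),P[k].min(0),P[k].max(0))
v,u=np.mgrid[220:300,300:372]; P=pts(f,np.c_[u.ravel(),v.ravel()]); k=(P[:,2]>.12)
Q=P[k,:2];mu=Q.mean(0);w,V=np.linalg.eigh(np.cov((Q-mu).T)); print("bar",k.sum(),mu,Q.min(0),Q.max(0),np.degrees(np.arctan2(*V[::-1,1])),w**.5)
E
```

```text
axis [ 0.55008474 -0.17097184  0.06      ]
orange (163, array([ 0.4744, -0.2218]), 'r', np.float64(0.0912), 'ang', np.float64(-146.1), 'med depth', np.float64(0.084))
red (128, array([ 0.5784, -0.1363]), 'r', np.float64(0.0448), 'ang', np.float64(50.7), 'med depth', np.float64(0.064))
yellow (87, array([ 0.5637, -0.159 ]), 'r', np.float64(0.0181), 'ang', np.float64(41.2), 'med depth', np.float64(0.081))
can top [ 0.5771647  -0.41863566  0.13967412] [ 0.42229892 -0.46650631  0.12008358] [ 0.62295311 -0.17270361  1.08298879]
bar 287 [ 0.53404792 -0.17643445] [ 0.42229892 -0.18866526] [ 0.5669786  -0.16433665] 176.4040120986699 [0.00492901 0.03599173]Traceback (most recent call last):
  File "m.py", line 19, in <module>
    f,o=measure(n,tuple(map(int,sys.argv[2].split(','))) if len(sys.argv)>2 else (295,215,385,320))
        ~~~~~~~^^^^^^^^^^^^^^^^^^^^^^^^^^^^^^^^^^^^^^^^^^^^^^^^^^^^^^^^^^^^^^^^^^^^^^^^^^^^^^^^^^^^
  File "m.py", line 12, in measure
    b=big(m); P=plane(f,px(b),z)[:,:2]
  File "m.py", line 6, in big
    k,l,st,ce=cv2.connectedComponentsWithStats((m&roi).astype(np.uint8)); i=1+st[1:,4].argmax(); return l==i
                                                                              ~~~~~~~~~~~~~~~^^
ValueError: attempt to get argmax of an empty sequence
```

Run:
```python
from h import *
from m import measure
f,o=measure("top")
c=f["color"]; h=cv2.cvtColor(c,cv2.COLOR_RGB2HSV).astype(int); H,S,V=h[...,0],h[...,1],h[...,2]
v,u=np.mgrid[215:320,295:385]; px=np.c_[u.ravel(),v.ravel()]; P=pts(f,px); hh=h[v.ravel(),u.ravel()]
def rep(n,k,z=None):
    Q=(plane(f,px[k],z) if z else P[k])[:,:2];mu=Q.mean(0);w,Vv=np.linalg.eigh(np.cov((Q-mu).T))
    print(n,k.sum(),mu.round(4),"ext",Q.min(0).round(3),Q.max(0).round(3),"dir",np.degrees(np.arctan2(Vv[1,1],Vv[0,1])).round(1),(w**.5).round(4))
    return mu
b=rep("bar",(P[:,2]>.125)&(P[:,2]<.15))
y=(hh[:,0]>=18)&(hh[:,0]<=30)&(hh[:,1]>140)&(hh[:,2]>130)
t=rep("yel",y&(px[:,1]<243),.096)
o_=(hh[:,0]>=4)&(hh[:,0]<=14)&(hh[:,1]>200)&(P[:,2]>.07)&(px[:,1]>270)
rep("or all",o_); l=rep("or top",o_&(P[:,2]>.081)); print("z",np.percentile(P[o_,2],[5,25,50,75,95]))
for ax in (b,o["axis"][:2]):
  for q in (t,l): d=q-ax; print(ax,np.hypot(*d),np.degrees(np.arctan2(d[1],d[0])))
m=(c[...,0]<60).astype(np.uint8)
cv2.imwrite("pics/crop.png",cv2.resize(c[205:330,280:400,::-1],None,fx=5,fy=4.8,interpolation=cv2.INTER_NEAREST))
```

```text
Traceback (most recent call last):
  File "m.py", line 12, in measure
    b=big(m); P=plane(f,px(b),z)[:,:2]
  File "m.py", line 6, in big
    k,l,st,ce=cv2.connectedComponentsWithStats((m&roi).astype(np.uint8)); i=1+st[1:,4].argmax(); return l==i
                                                                              ~~~~~~~~~~~~~~~^^
ValueError: attempt to get argmax of an empty sequence
```

Run:
```python
from h import *
f=cam("top")
c=f["color"]; h=cv2.cvtColor(c,cv2.COLOR_RGB2HSV).astype(int)
for n,(x,y) in dict(or_=(364,297),red=(313,241),yel=(341,233),white=(315,270),wood=(390,270)).items(): print(n,c[y,x],h[y,x])
v,u=np.mgrid[215:320,295:385]; px=np.c_[u.ravel(),v.ravel()]; P=pts(f,px); hh=h[v.ravel(),u.ravel()]
def rep(n,k,z=None):
    Q=(plane(f,px[k],z) if z else P[k])[:,:2];mu=Q.mean(0);w,Vv=np.linalg.eigh(np.cov((Q-mu).T))
    print(n,k.sum(),mu.round(4),"ext",Q.min(0).round(3),Q.max(0).round(3),"dir",np.degrees(np.arctan2(Vv[1,1],Vv[0,1])).round(1),(w**.5).round(4))
    return mu
k=(hh[:,1]<60)&(hh[:,2]>150); e=cv2.fitEllipse(cv2.convexHull(px[k].astype(np.int32))); ax0=plane(f,[e[0]],.06)[0,:2]; print(e,ax0)
b=rep("bar",(P[:,2]>.125)&(P[:,2]<.15))
y=(hh[:,0]>=18)&(hh[:,0]<=30)&(hh[:,1]>140)&(hh[:,2]>110)
t=rep("yel",y&(px[:,1]<243),.096)
o_=(P[:,2]>.068)&(P[:,2]<.1)&(px[:,1]>283)
rep("or all",o_); l=rep("or top",o_&(P[:,2]>.08)); print("z",np.percentile(P[o_,2],[5,25,50,75,95]))
for ax in (b,ax0):
  for q in (t,l): d=q-ax; print(ax,np.hypot(*d),np.degrees(np.arctan2(d[1],d[0])))
cv2.imwrite("pics/crop.png",cv2.resize(c[205:330,280:400,::-1],None,fx=5,fy=4.8,interpolation=cv2.INTER_NEAREST))
```

```text
or_ [233 123  60] [ 11 189 233]
red [221  49  45] [  1 203 221]
yel [228 190  72] [ 23 174 228]
white [240 239 228] [ 28  13 240]
wood [154 104  65] [ 13 147 154]
((334.1507568359375, 257.8248291015625), (68.2259292602539, 68.83890533447266), 80.06829833984375) [ 0.54378203 -0.17592892]
bar 258 [ 0.5444 -0.1767] ext [ 0.522 -0.189] [ 0.567 -0.164] dir 162.5 [0.004 0.013]
yel 28 [ 0.5793 -0.1873] ext [ 0.573 -0.191] [ 0.585 -0.184] dir 165.0 [0.0017 0.0038]
or all 346 [ 0.4738 -0.222 ] ext [ 0.448 -0.242] [ 0.498 -0.201] dir -145.6 [0.0047 0.0162]
or top 305 [ 0.4734 -0.2226] ext [ 0.449 -0.242] [ 0.497 -0.202] dir -145.7 [0.0045 0.0156]
z [0.07783272 0.08118835 0.08279151 0.08412763 0.08590115]
[ 0.5444117  -0.17674016] 0.03645360812039768 -16.857125491708807
[ 0.5444117  -0.17674016] 0.08456424216394637 -147.1191390436263
[ 0.54378203 -0.17592892] 0.037296192857565365 -17.769349231058367
[ 0.54378203 -0.17592892] 0.08448205455060727 -146.42524376581576
```

View pics/crop.png

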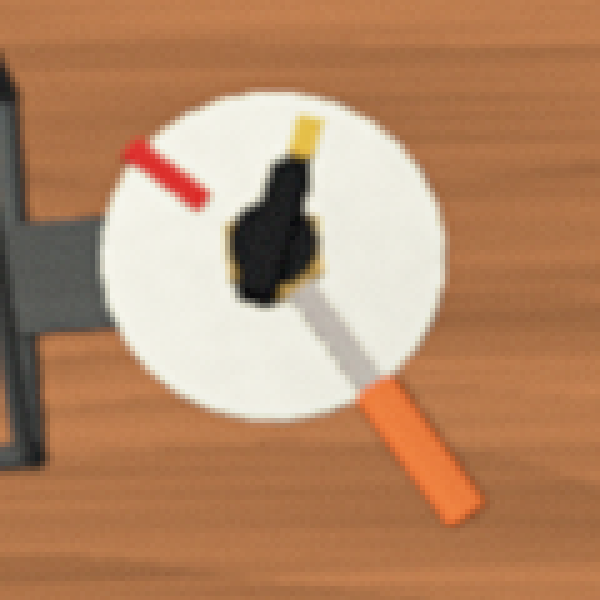

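The crop shows the red clip at about (167,175), the yellow tip at (308,135), the sleeve at (420,450) and the bar on the axis at (272,250). That gives the axis at (0.544,-0.176), the lever at -146.5°, the pointer at -17° and the mark at about 50°. I'll raise the tool and travel round the front of the rack.

Request:
arm_command(
  targets=[
    [0,0,-50,0,0,0],
    [0,0,-50,0,0,0],
    [-33,33,0,0,0,0],
    [-33,33,0,0,0,0],
    [-33,33,0,0,0,0],
    [-33,33,0,0,0,0],
    [-33,33,0,0,0,0],
    [-33,33,0,0,0,0],
  ],
  grip=0,
  grip_force=40,
)

```text
clock: 1.2
position: [0.3228, 0.3395, 0.3515]
tool_rot: [-3.14, -0.002, 1.26]
force: [1.9, 1.4, 0.7]
grip_width: 0.0001
```

```bash
cat > go.py <<'E'
# usage: go.py x y z yaw_deg -> total tool-frame shift mm (translation first), then yaw turn wz deg
import sys
from h import *
s=bot.observe(); R=Ro.from_euler('xyz',s["tool_rot"])
x,y,z,yaw=map(float,sys.argv[1:5])
d=R.inv().apply(np.array([x,y,z])-s["position"])*1000
T=Ro.from_euler('xyz',[np.pi,0,np.radians(yaw)])
rv=(R.inv()*T).as_rotvec(degrees=True)
print("t",round(s["clock"],2),"pos",s["position"].round(4),"rpy",np.degrees(s["tool_rot"]).round(1),"q7",round(s["qpos"][6],2),"F",s["force"].round(1),"w",round(s["grip_width"],3))
print("shift",d.round(1),"norm",np.linalg.norm(d).round(1),"rot",rv.round(1))
E
python3 go.py .42 .1 .345 -40
```

```text
t 1.2 pos [0.3228 0.3395 0.3515] rpy [-1.799e+02 -1.000e-01  7.220e+01] q7 0.34 F [1.9 1.4 0.7] w 0.0
shift [-198.3  165.8    6. ] norm 258.5 rot [ -0.2  -0.  112.2]
```

Request:
arm_command(
  targets=[
    [-33,28,1,0,0,0],
    [-33,28,1,0,0,0],
    [-33,28,1,0,0,0],
    [-33,28,1,0,0,0],
    [-33,28,1,0,0,0],
    [-33,28,1,0,0,0],
    [0,0,0,0,0,8.5],
    [0,0,0,0,0,8.5],
  ],
)

```text
clock: 2.0
position: [0.4261, 0.0823, 0.3465]
tool_rot: [3.141, -0.007, 0.955]
force: [-0.4, -0.0, 0.2]
grip_width: -0.0002
```

Request:
arm_command(
  targets=[
    [0,0,0,0,0,8.5],
    [0,0,0,0,0,8.5],
    [0,0,0,0,0,8.5],
    [0,0,0,0,0,8.5],
    [0,0,0,0,0,8.5],
    [0,0,0,0,0,8.5],
    [0,0,0,0,0,8.5],
    [0,0,0,0,0,8.5],
  ],
)

```text
clock: 2.8
position: [0.426, 0.081, 0.3474]
tool_rot: [-3.134, -0.004, -0.243]
force: [-0.2, 0.1, -0.2]
grip_width: -0.0003
```

```bash
python3 go.py .448 -.186 .345 -40
```

```text
t 2.8 pos [0.426  0.081  0.3474] rpy [-179.6   -0.2  -13.9] q7 -0.51 F [-0.2  0.1 -0.2] w -0.0
shift [ 85.7 253.8   0.8] norm 267.9 rot [-0.5 -0.1 26.1]
```

Request:
arm_command(
  targets=[
    [14,42,0,0,0,0],
    [14,42,0,0,0,0],
    [14,42,0,0,0,0],
    [14,42,0,0,0,0],
    [14,42,0,0,0,0],
    [14,42,0,0,0,0],
    [0,0,0,0,0,8.5],
    [0,0,0,0,0,8.5],
  ],
)

```text
clock: 3.6
position: [0.4443, -0.1945, 0.3469]
tool_rot: [-3.131, -0.005, -0.548]
force: [0.6, 0.7, -0.1]
grip_width: 0.0001
```

```bash
python3 go.py .448 -.186 .080 -40
python3 - <<'E'
from h import *
f=cam("wrist"); save(f,"w1.png")
E
```

```text
t 3.6 pos [ 0.4443 -0.1945  0.3469] rpy [-179.4   -0.3  -31.4] q7 -0.06 F [ 0.6  0.7 -0.1] w 0.0
shift [ -2.7  -6.3 267. ] norm 267.1 rot [-0.6 -0.3  8.6]
```

View pics/w1.png

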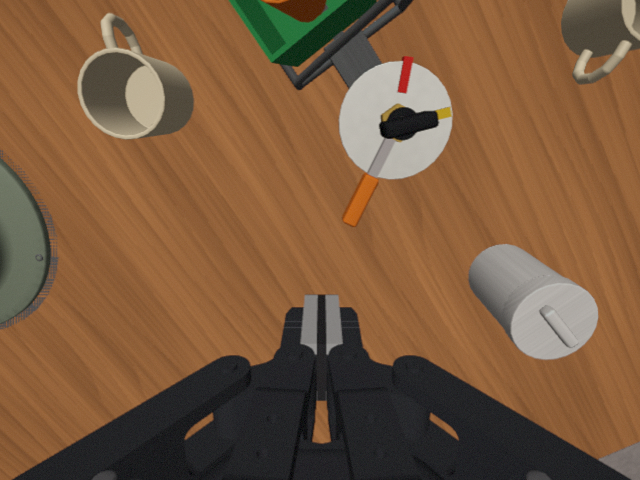

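The wrist view shows the disc centre at about (396,120), the sleeve at (360,200), the yellow tip at (445,113) and the red clip at (405,75). I'll refine the angles from this view.

```bash
cat > w.py <<'E'
import sys
from h import *
def comp(m,roi):
    k,l,st,c=cv2.connectedComponentsWithStats((m&roi).astype(np.uint8)); return np.argwhere(l==1+st[1:,4].argmax())[:,::-1] if k>1 else None
def wm(ax=None,n="wrist"):
    f=cam(n); save(f,n+"_last.png"); h=cv2.cvtColor(f["color"],cv2.COLOR_RGB2HSV).astype(int); H,S,V=h[...,0],h[...,1],h[...,2]
    F=f["K"]; u,v=np.meshgrid(np.arange(640),np.arange(480)); P=plane(f,np.c_[u.ravel(),v.ravel()],.075)
    r=np.hypot(P[:,0]-.5441,P[:,1]+.1762).reshape(480,640)
    if ax is None:
        w=comp((S<60)&(V>150),r<.075); e=cv2.fitEllipse(cv2.convexHull(w.astype(np.int32))); ax=plane(f,[e[0]],.06)[0,:2]
    print(n,"axis",ax.round(4))
    res={}
    for nm,m,z,R in (("lever",(H>=5)&(H<=14)&(S>175)&(V>150),.084,(.045,.14)),("red",((H<=3)|(H>=177))&(S>170)&(V>110),.063,(.0,.08)),("yellow",(H>=18)&(H<=28)&(S>130)&(V>130),.096,(.028,.06))):
        p=comp(m,(r>R[0])&(r<R[1]))
        if p is None: print(nm,"none"); continue
        Q=plane(f,p,z)[:,:2]; mu=Q.mean(0); d=mu-ax; w,E=np.linalg.eigh(np.cov((Q-mu).T))
        print(nm,len(Q),mu.round(4),"r",np.hypot(*d).round(4),"ang",np.degrees(np.arctan2(d[1],d[0])).round(1),"dir",(np.degrees(np.arctan2(E[1,1],E[0,1]))%180).round(1))
if __name__=="__main__": wm(np.array([.5441,-.1762]) if "fix" in sys.argv else None, sys.argv[1])
E
python3 w.py wrist; python3 w.py top
```

```text
wrist axis [ 0.5479 -0.1735]
lever 763 [ 0.4768 -0.2215] r 0.0858 ang -146.0 dir 33.9
red 291 [ 0.5758 -0.1405] r 0.0432 ang 49.8 dir 51.0
yellow 126 [ 0.5834 -0.1877] r 0.0382 ang -21.9 dir 160.5
top axis [ 0.3426 -0.0027]
lever 27 [ 0.5207 -0.0409] r 0.1821 ang -12.1 dir 9.3
red none
yellow none
```

Request:
arm_command(
  targets=[
    [-3,-6,40,0,0,0],
    [0,0,45,0,0,4],
    [0,0,45,0,0,4],
    [0,0,45,0,0,0],
    [0,0,45,0,0,0],
    [0,0,30,0,0,0],
    [0,0,12,0,0,0],
    [0,0,0,0,0,0],
  ],
)

```text
clock: 4.55
position: [0.4517, -0.1783, 0.0767]
tool_rot: [-3.124, -0.007, -0.634]
force: [-0.2, -0.3, 1.4]
grip_width: -0.0002
```

```bash
python3 go.py .461 -.204 .079 -45; python3 go.py .514 -.262 .079 -45
```

```text
t 4.55 pos [ 0.4517 -0.1783  0.0767] rpy [-179.    -0.4  -36.3] q7 0.18 F [-0.2 -0.3  1.4] w -0.0
shift [22.8 15.2 -2.5] norm 27.5 rot [-1.1 -0.3  8.7]
t 4.55 pos [ 0.4517 -0.1783  0.0767] rpy [-179.    -0.4  -36.3] q7 0.18 F [-0.2 -0.3  1.4] w -0.0
shift [99.8 30.5 -2.2] norm 104.4 rot [-1.1 -0.3  8.7]
```

Request:
arm_command(
  targets=[
    [11,8,-2,0,0,0],
    [11,7,0,0,0,0],
    [12,2,0,0,0,0],
    [12,2,0,0,0,0],
    [12,2,0,0,0,0],
    [12,2,0,0,0,0],
    [12,2,0,0,0,0],
    [12,2,0,0,0,0],
  ],
)

```text
clock: 5.35
position: [0.5173, -0.2617, 0.0868]
tool_rot: [-3.12, -0.012, -0.618]
force: [-2.2, 1.6, -0.3]
grip_width: 0.0002
```

```bash
python3 go.py .514 -.262 .079 -45; python3 w.py wrist fix
```

```text
t 5.35 pos [ 0.5173 -0.2617  0.0868] rpy [-178.8   -0.7  -35.4] q7 0.23 F [-2.2  1.6 -0.3] w 0.0
shift [-2.6  2.3  7.7] norm 8.5 rot [-1.3 -0.6  9.6]
wrist axis [ 0.5441 -0.1762]
lever 5376 [ 0.5414 -0.257 ] r 0.0809 ang -91.9 dir 85.4
red 41 [ 0.5659 -0.1543] r 0.0309 ang 45.1 dir 143.2
yellow 1823 [ 0.5827 -0.1876] r 0.0403 ang -16.5 dir 162.5
```

View pics/wrist_last.png

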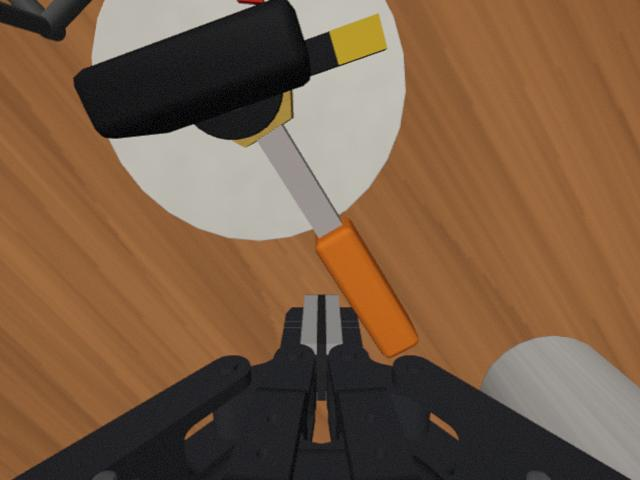

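The lever has swung about 52° and the pointer is still at -17.5°. The sleeve shows at about (370,290) and the bar at (190,70). I'll retreat, rise and move over the knob.

Request:
arm_command(
  targets=[
    [-20,0,0,0,0,0],
    [0,0,-45,0,0,0],
    [0,0,-45,0,0,0],
    [0,0,-45,0,0,0],
    [0,0,0,0,0,8.5],
    [0,0,0,0,0,8.5],
    [0,0,0,0,0,8.5],
    [0,0,0,0,0,8.5],
  ],
  grip=60,
)

```text
clock: 6.2
position: [0.4995, -0.2586, 0.2362]
tool_rot: [-3.106, -0.008, -1.219]
force: [0.4, -0.7, 0.6]
grip_width: 0.051
```

Request:
arm_command(
  targets=[
    [0,0,0,0,0,8.5],
    [0,0,0,0,0,8.5],
    [0,0,0,0,0,8.5],
    [0,0,0,0,0,8.5],
    [0,0,0,0,0,0],
  ],
)

```text
clock: 6.7
position: [0.5001, -0.2609, 0.2417]
tool_rot: [-3.1, 0.014, -1.821]
force: [0.2, -0.1, 0.8]
grip_width: 0.0509
```

```bash
python3 go.py .5455 -.175 .22 -107.5; python3 w.py wrist
```

```text
t 6.7 pos [ 0.5001 -0.2609  0.2417] rpy [-177.6    0.8 -104.3] q7 -0.86 F [ 0.2 -0.1  0.8] w 0.051
shift [-94.2 -21.8  23.9] norm 99.5 rot [-2.3  0.8  3.2]
wrist axis [ 0.5767 -0.1882]
lever 1463 [ 0.5427 -0.2613] r 0.0807 ang -114.9 dir 86.8
red 399 [ 0.5774 -0.14  ] r 0.0482 ang 89.1 dir 53.1
yellow 262 [ 0.5829 -0.1883] r 0.0062 ang -1.0 dir 161.8
```

Request:
arm_command(
  targets=[
    [-31,-7,0,-2.3,0.8,3.2],
    [-31,-7,0,0,0,0],
    [-31,-8,0,0,0,0],
    [0,0,0,0,0,0],
  ],
)

```text
clock: 7.15
position: [0.5482, -0.1768, 0.2448]
tool_rot: [-3.139, 0.001, -1.855]
force: [-1.0, 0.1, -0.4]
grip_width: 0.0508
```

```bash
python3 go.py .546 -.1755 .119 -107.5; python3 w.py wrist fix
```

```text
t 7.15 pos [ 0.5482 -0.1768  0.2448] rpy [-179.8    0.  -106.3] q7 -1.08 F [-1.   0.1 -0.4] w 0.051
shift [ -0.5   2.8 125.8] norm 125.8 rot [-0.2  0.   1.2]
wrist axis [ 0.5441 -0.1762]
lever 1483 [ 0.5433 -0.2601] r 0.0839 ang -90.6 dir 86.1
red 412 [ 0.5761 -0.1413] r 0.0474 ang 47.5 dir 50.5
yellow 229 [ 0.5831 -0.1878] r 0.0407 ang -16.6 dir 162.0
```

View pics/wrist_last.png

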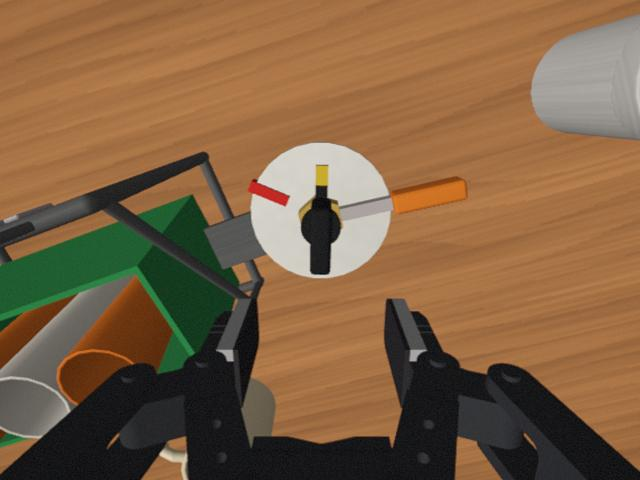

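The bar (about (320,230)) is lined up midway between the jaws, and the rack end at the left is clear of them. Descending.

Request:
arm_command(
  targets=[
    [0,3,35,0,0,1.2],
    [0,0,35,0,0,0],
    [0,0,30,0,0,0],
    [0,0,15,0,0,0],
    [0,0,0,0,0,0],
  ],
)

```text
clock: 7.7
position: [0.5438, -0.1825, 0.1297]
tool_rot: [-3.133, 0.0, -1.865]
force: [-0.5, -0.2, 0.4]
grip_width: 0.051
```

```bash
python3 go.py .546 -.1755 .119 -107.5
```

```text
t 7.7 pos [ 0.5438 -0.1825  0.1297] rpy [-179.5    0.  -106.9] q7 -0.96 F [-0.5 -0.2  0.4] w 0.051
shift [-7.4  0.  10.7] norm 13.0 rot [-0.5  0.   0.6]
```

Request:
arm_command(
  targets=[
    [-7,0,5,0,0,0.6],
    [0,0,5,0,0,0],
    [0,0,0,0,0,0],
  ],
)

```text
clock: 8.0
position: [0.5471, -0.1766, 0.1221]
tool_rot: [-3.13, 0.001, -1.875]
force: [0.3, -0.4, 0.2]
grip_width: 0.0511
```

```bash
python3 go.py .546 -.1755 .119 -107.5
```

```text
t 8.0 pos [ 0.5471 -0.1766  0.1221] rpy [-179.3    0.  -107.4] q7 -0.97 F [ 0.3 -0.4  0.2] w 0.051
shift [-0.7  1.4  3. ] norm 3.4 rot [-0.7  0.   0.1]
```

Good: the tips are at about 0.106 and the bar spans 98–134. Closing.

Request:
arm_command(
  targets=[
    [0,0,1,0,0,0],
    [0,0,0,0,0,0],
    [0,0,0,0,0,0],
    [0,0,0,0,0,0],
    [0,0,0,0,0,0],
    [0,0,0,0,0,0],
  ],
  grip=0,
  grip_force=40,
)

```text
clock: 8.6
position: [0.5479, -0.1762, 0.1224]
tool_rot: [-3.128, 0.002, -1.874]
force: [1.5, 0.4, -1.7]
grip_width: 0.0131
```

```bash
python3 go.py .546 -.1755 .119 -39.5; python3 w.py wrist fix
```

```text
t 8.6 pos [ 0.5479 -0.1762  0.1224] rpy [-1.792e+02  1.000e-01 -1.074e+02] q7 -0.97 F [ 1.5  0.4 -1.7] w 0.013
shift [-0.1  2.1  3.4] norm 4.0 rot [ -0.7  -0.4 -67.9]
wrist axis [ 0.5441 -0.1762]
lever 3983 [ 0.5438 -0.2592] r 0.083 ang -90.2 dir 85.5
red 1070 [ 0.576  -0.1412] r 0.0474 ang 47.6 dir 50.7
yellow 660 [ 0.5837 -0.1879] r 0.0413 ang -16.4 dir 162.1
```

Request:
arm_command(
  targets=[
    [0,0,0,0,0,-6],
    [0,0,0,0,0,-6],
    [0,0,0,0,0,-6],
    [0,0,0,0,0,-6],
    [0,0,0,0,0,-6],
  ],
)

```text
clock: 9.15
position: [0.548, -0.1753, 0.1225]
tool_rot: [-3.129, -0.005, -1.333]
force: [-0.8, 0.3, -2.7]
grip_width: 0.0133
```

```bash
python3 go.py .548 -.176 .121 -39.5
```

```text
t 9.15 pos [ 0.548  -0.1753  0.1225] rpy [-179.3   -0.3  -76.3] q7 -0.54 F [-0.8  0.3 -2.7] w 0.013
shift [0.7 0.2 1.5] norm 1.6 rot [ -0.6  -0.5 -36.8]
```

Request:
arm_command(
  targets=[
    [0,0,0,0,0,-6],
    [0,0,0,0,0,-6],
    [0,0,0,0,0,-6],
    [0,0,0,0,0,-6],
    [0,0,0,0,0,-6],
    [0,0,0,0,0,-6],
    [0,0,0,0,0,0],
  ],
)

```text
clock: 9.85
position: [0.5474, -0.1744, 0.1225]
tool_rot: [-3.133, -0.009, -0.676]
force: [1.4, -0.5, -5.5]
grip_width: 0.0136
```

```bash
python3 go.py .548 -.176 .121 -39.5; python3 w.py wrist fix
```

```text
t 9.85 pos [ 0.5474 -0.1744  0.1225] rpy [-179.5   -0.5  -38.8] q7 -0.04 F [ 1.4 -0.5 -5.5] w 0.014
shift [1.4 0.9 1.5] norm 2.3 rot [-0.5 -0.5  0.7]
wrist axis [ 0.5441 -0.1762]
lever 24 [ 0.5542 -0.2243] r 0.0491 ang -78.1 dir 71.9
red 867 [ 0.5791 -0.1368] r 0.0527 ang 48.4 dir 50.8
yellow 633 [ 0.5714 -0.1454] r 0.0412 ang 48.5 dir 53.5
```

View pics/wrist_last.png

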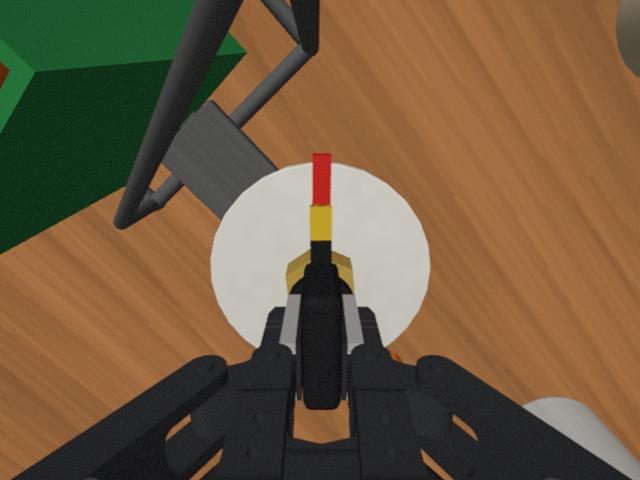

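The pointer (yellow, about (320,222)) lies in line with the red clip at (321,180). Releasing, rising and moving to the far side of the lever.

Request:
arm_command(
  targets=[
    [0,0,0,0,0,0],
    [0,0,0,0,0,0],
    [0,0,0,0,0,0],
    [0,0,0,0,0,0],
    [0,0,-20,0,0,0],
    [0,0,-40,0,0,0],
    [0,0,-40,0,0,0],
    [0,0,0,0,0,0],
  ],
  grip=60,
)

```text
clock: 10.7
position: [0.5457, -0.1753, 0.2254]
tool_rot: [-3.136, -0.008, -0.691]
force: [0.1, -0.3, 0.7]
grip_width: 0.0512
```

```bash
python3 go.py .592 -.262 .2 -40; python3 w.py wrist fix
```

```text
t 10.7 pos [ 0.5457 -0.1753  0.2254] rpy [-179.7   -0.4  -39.6] q7 -0.13 F [ 0.1 -0.3  0.7] w 0.051
shift [90.8 37.5 25.8] norm 101.6 rot [-0.3 -0.4  0.4]
wrist axis [ 0.5441 -0.1762]
lever 667 [ 0.5432 -0.2442] r 0.068 ang -90.7 dir 74.5
red 310 [ 0.58   -0.1361] r 0.0539 ang 48.1 dir 50.8
yellow 270 [ 0.5708 -0.1465] r 0.04 ang 48.0 dir 51.8
```

Request:
arm_command(
  targets=[
    [30,13,0,0,0,0],
    [30,12,0,0,0,0],
    [31,13,0,0,0,0],
    [0,0,40,0,0,0],
    [0,0,0,0,0,0],
  ],
  grip=0,
)

```text
clock: 11.25
position: [0.5922, -0.2625, 0.1786]
tool_rot: [-3.136, -0.001, -0.689]
force: [-1.0, 1.2, -0.5]
grip_width: -0.0001
```

```bash
python3 go.py .592 -.262 .078 -40; python3 w.py wrist fix
```

```text
t 11.25 pos [ 0.5922 -0.2625  0.1786] rpy [-1.797e+02 -1.000e-01 -3.950e+01] q7 0.01 F [-1.   1.2 -0.5] w -0.0
shift [ -0.6   0.3 100.6] norm 100.6 rot [-0.3 -0.1  0.5]
wrist axis [ 0.5441 -0.1762]
lever 1863 [ 0.5436 -0.2577] r 0.0815 ang -90.4 dir 84.7
red 877 [ 0.5762 -0.1412] r 0.0475 ang 47.5 dir 50.8
yellow 476 [ 0.571 -0.147] r 0.0398 ang 47.3 dir 52.5
```

View pics/wrist_last.png

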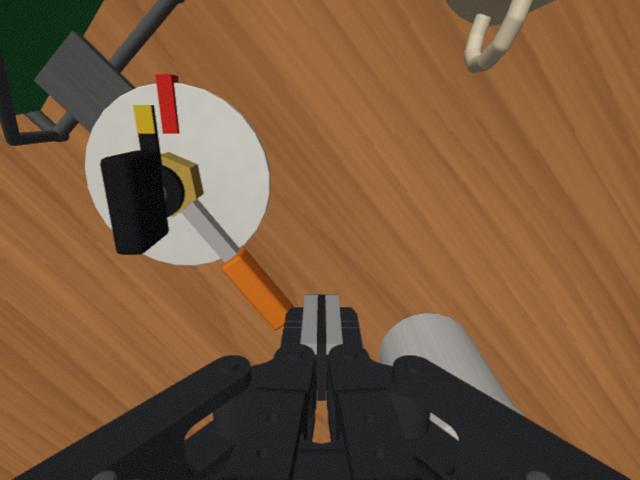

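The sleeve at about (260,290) is left of the closed fingers, and the pointer is still beside the clip (the skew is perspective). Descending on the far side.

Request:
arm_command(
  targets=[
    [0,0,35,0,0,0],
    [0,0,35,0,0,0],
    [0,0,25,0,0,0],
    [0,0,3,0,0,0],
    [0,0,0,0,0,0],
  ],
)

```text
clock: 11.8
position: [0.5971, -0.2632, 0.089]
tool_rot: [-3.133, -0.012, -0.688]
force: [0.4, -0.3, 0.4]
grip_width: -0.0001
```

```bash
python3 go.py .566 -.262 .080 -40;python3 go.py .492 -.243 .080 -40
```

```text
t 11.8 pos [ 0.5971 -0.2632  0.089 ] rpy [-179.5   -0.7  -39.4] q7 0.06 F [ 0.4 -0.3  0.4] w -0.0
shift [-24.9  19.    8.5] norm 32.4 rot [-0.5 -0.7  0.6]
t 11.8 pos [ 0.5971 -0.2632  0.089 ] rpy [-179.5   -0.7  -39.4] q7 0.06 F [ 0.4 -0.3  0.4] w -0.0
shift [-94.1  51.3   7.4] norm 107.4 rot [-0.5 -0.7  0.6]
```

Request:
arm_command(
  targets=[
    [-12,9,4,0,0,0],
    [-13,10,4,0,0,0],
    [-12,6,1,0,0,0],
    [-12,6,1,0,0,0],
    [-12,6,1,0,0,0],
    [-12,6,1,0,0,0],
    [0,0,0,0,0,0],
  ],
)

```text
clock: 12.5
position: [0.5187, -0.2513, 0.0903]
tool_rot: [-3.125, -0.03, -0.686]
force: [-0.3, -0.2, -0.0]
grip_width: 0.0
```

```bash
python3 go.py .492 -.243 .080 -40; python3 w.py wrist fix
```

```text
t 12.5 pos [ 0.5187 -0.2513  0.0903] rpy [-179.1   -1.7  -39.3] q7 0.14 F [-0.3 -0.2 -0. ] w 0.0
shift [-26.3  10.6   9.4] norm 29.8 rot [-1.  -1.7  0.7]
wrist axis [ 0.5441 -0.1762]
lever 3096 [ 0.5042 -0.2329] r 0.0693 ang -125.1 dir 50.1
red 493 [ 0.5706 -0.1507] r 0.0367 ang 43.9 dir 50.4
yellow 231 [ 0.5668 -0.1517] r 0.0334 ang 47.2 dir 141.3
```

Request:
arm_command(
  targets=[
    [-8,3,5,-1,-1.7,0],
    [-8,3,4,0,0,0],
    [-6,2,1,0,0,0],
    [0,0,0,0,0,0],
  ],
)

```text
clock: 12.95
position: [0.4994, -0.2438, 0.0814]
tool_rot: [3.141, -0.003, -0.684]
force: [0.6, -0.5, 0.6]
grip_width: -0.0003
```

```bash
python3 go.py .488 -.241 .080 -40; python3 w.py wrist fix
```

```text
t 12.95 pos [ 0.4994 -0.2438  0.0814] rpy [180.   -0.2 -39.2] q7 0.14 F [ 0.6 -0.5  0.6] w -0.0
shift [-10.6   5.    1.4] norm 11.8 rot [ 0.  -0.2  0.8]
wrist axis [ 0.5441 -0.1762]
lever 3735 [ 0.4907 -0.2215] r 0.0701 ang -139.7 dir 39.8
red none
yellow none
```

Request:
arm_command(
  targets=[
    [-4,0,0,0,0,0],
    [-4,0,0,0,0,0],
    [-3,0,0,0,0,0],
    [0,0,0,0,0,0],
  ],
)

```text
clock: 13.4
position: [0.493, -0.2384, 0.082]
tool_rot: [3.141, -0.01, -0.685]
force: [2.6, -4.0, -2.8]
grip_width: -0.0
```

```bash
python3 go.py .488 -.241 .080 -40; python3 w.py wrist fix
```

```text
t 13.4 pos [ 0.493  -0.2384  0.082 ] rpy [180.   -0.6 -39.2] q7 0.14 F [ 2.6 -4.  -2.8] w -0.0
shift [-2.2  5.2  2. ] norm 6.0 rot [ 0.  -0.6  0.8]
wrist axis [ 0.5441 -0.1762]
lever 4005 [ 0.4853 -0.216 ] r 0.071 ang -145.9 dir 34.4
red none
yellow none
```

Request:
arm_command(
  targets=[
    [-4,0,0,0,0,0],
    [-4,0,0,0,0,0],
    [0,0,0,0,0,0],
  ],
)

```text
clock: 13.75
position: [0.4926, -0.2387, 0.0837]
tool_rot: [3.14, -0.029, -0.687]
force: [0.9, -1.5, -1.6]
grip_width: 0.0001
```

```bash
python3 go.py .488 -.241 .080 -40; python3 w.py wrist fix
```

```text
t 13.75 pos [ 0.4926 -0.2387  0.0837] rpy [179.9  -1.7 -39.3] q7 0.14 F [ 0.9 -1.5 -1.6] w 0.0
shift [-2.2  4.7  3.6] norm 6.3 rot [ 0.1 -1.7  0.6]
wrist axis [ 0.5441 -0.1762]
lever 4078 [ 0.4847 -0.2163] r 0.0717 ang -146.0 dir 34.5
red none
yellow none
```

The lever is at its stop: it doesn't move under extra push and its direction is 34.4° against 33.9° at the start. Retreating and checking.

Request:
arm_command(
  targets=[
    [20,6,0,0,1.7,0],
    [0,0,-45,0,0,0],
    [0,0,-45,0,0,0],
    [0,0,-45,0,0,0],
    [0,0,-45,0,0,0],
    [-40,15,-20,0,0,0],
    [-40,15,0,0,0,0],
    [0,0,0,0,0,0],
  ],
)

```text
clock: 14.6
position: [0.4128, -0.2265, 0.2857]
tool_rot: [3.138, -0.064, -0.69]
force: [0.5, -0.2, 0.5]
grip_width: 0.0001
```

```bash
python3 go.py .448 -.186 .345 -40; python3 w.py wrist; python3 w.py wrist fix
```

```text
t 14.6 pos [ 0.4128 -0.2265  0.2857] rpy [179.8  -3.6 -39.5] q7 -0.09 F [ 0.5 -0.2  0.5] w 0.0
shift [  5.2 -53.4 -59.3] norm 80.0 rot [ 0.2 -3.6  0.5]
wrist axis [ 0.5283 -0.1566]
lever 1167 [ 0.4764 -0.2215] r 0.0831 ang -128.6 dir 33.6
red 88 [ 0.5666 -0.1501] r 0.0388 ang 9.6 dir 59.6
yellow none
wrist axis [ 0.5441 -0.1762]
lever 1161 [ 0.4765 -0.2216] r 0.0814 ang -146.1 dir 33.7
red 100 [ 0.5671 -0.1496] r 0.0351 ang 49.1 dir 49.4
yellow none
```

View pics/wrist_last.png

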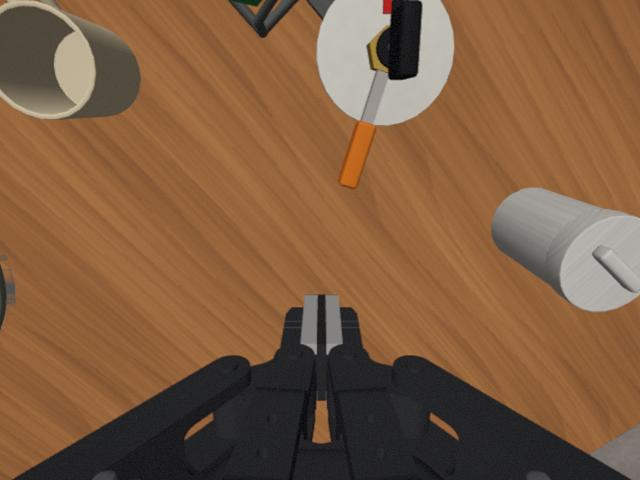

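The lever is back: its centroid is within 1 mm of the start. The yellow tip is out of view behind the bar at about (405,0), so I'll do one more check from the first viewpoint.

Request:
arm_command(
  targets=[
    [0,-20,-40,0,-3.6,0],
    [5,-33,-20,0,0,0],
    [0,0,0,0,0,0],
  ],
)

```text
clock: 15.0
position: [0.4554, -0.1875, 0.3472]
tool_rot: [3.136, -0.002, -0.69]
force: [-0.1, 0.4, -0.9]
grip_width: 0.0
```

```bash
python3 go.py .448 -.186 .345 -40; python3 w.py wrist; python3 w.py scene; python3 w.py top fix
python3 - <<'E'
from h import *
f=cam("top"); v,u=np.mgrid[190:270,440:525]; P=pts(f,np.c_[u.ravel(),v.ravel()]); k=(P[:,2]>.12)&(P[:,2]<.16)
print("can",P[k].mean(0).round(4))
E
```

```text
t 15.0 pos [ 0.4554 -0.1875  0.3472] rpy [ 1.797e+02 -1.000e-01 -3.950e+01] q7 -0.21 F [-0.1  0.4 -0.9] w 0.0
shift [-6.7  3.5  2.2] norm 7.8 rot [ 0.3 -0.1  0.5]
wrist axis [ 0.5468 -0.1734]
lever 756 [ 0.477  -0.2214] r 0.0847 ang -145.5 dir 33.7
red 192 [ 0.5777 -0.1371] r 0.0476 ang 49.6 dir 45.3
yellow 160 [ 0.5703 -0.1465] r 0.0357 ang 48.9 dir 53.8
scene axis [ 0.5504 -0.1713]
lever 229 [ 0.4764 -0.2188] r 0.088 ang -147.3 dir 39.0
red 128 [ 0.5781 -0.1367] r 0.0443 ang 51.3 dir 48.6
yellow 6 [ 0.5729 -0.1405] r 0.0381 ang 53.9 dir 138.9
top axis [ 0.5441 -0.1762]
lever 2 [ 0.5096 -0.0419] r 0.1386 ang 104.4 dir 179.7
red none
yellow none
can [ 0.5791 -0.4218  0.1275]
```

View pics/wrist_last.png

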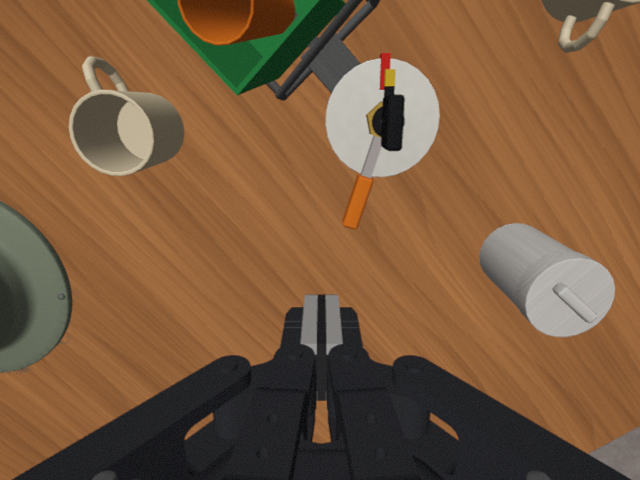

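The yellow tip (390,78) stands over the red clip (386,72), the lever is back, and the canister is upright. Handing in.

```bash
python3 -c "
from workcell import bot
print(bot.job_done())"
```

```text
the job is handed in; nothing more can be done
None
```

The job is handed in at about 15 s of the 69 s allowed; no verdict was reported.

**What I did**
1. Pushed the orange lever about 52° counter-clockwise with the closed fingers. The screw did not turn.
2. Gripped the black bar and turned the screw about 68° counter-clockwise to the red mark.
3. Pushed the lever back until it stopped moving under extra push, then moved the arm clear.

**Last checks (wrist camera)**
- **Lever:** it points along 33.7° against 33.9° at the start, and its sleeve centre is within 1 mm of where it was.
- **Pointer:** at 48.9° against 49.6° for the mark, under 1 mm apart at the tip.
- **Canister:** upright and never approached. The top view put it at (0.579, -0.422) against (0.577, -0.419) at the start. That comparison is rough because the start figure included a few bad depth points.

**Checks that disagreed or failed**
- The scene camera put the pointer at 53.9° against 51.3° for the mark, but from only 6 yellow pixels. That is still inside the 14° limit.
- The camera views disagreed by up to about 7 mm on where the screw axis is.
- The final top-view check of the lever and pointer failed because the arm blocked the view.

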